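Sort two spacer plates into the thickness rack

TASK

Sort the two aluminium spacer plates into the steel thickness rack: stand each one, fully home on the slot floor and released, in the narrowest slot that will take it. The rack's comb may be clamped off-centre, so touch down slowly, feel lightly for the slot and lower each plate in without forcing, ramming or dropping it, and leave everything else on the bench where it is.

Things in the scene. Friction and masses are not known exactly. Their poses are not given: they have to be found in the camera images.
- rack: Thickness-sorting rack fixed to the bench: steel comb clamped in a grey cradle, 90 (x) x 226 mm (y), end lugs 24 mm high. Origin: centre of the cradle's underside, z up. Four slots in a row along own y, narrowing from +y to -y; each runs along x, open on top. The comb is clamped off-centre: ALL slots are shifted together along y by one unknown amount, up to 8 mm either way; it then stays.
- slot_17 (a point): nominal middle of the 17 mm wide slot (+51 mm along rack y), at rib-top height, 42 mm over the bench. Fixed to the cradle, so the true slot is off by the comb's unknown shift along rack y, to be felt or seen. All slots: floor 14 mm over the bench (28 mm deep), ribs 60 mm long in x with flat tops and square edges.
- slot_14 (a point): nominal middle of the 14 mm slot (+17 mm along rack y), at rib-top height; true one shifted as the others. Ribs between slots are 18.5 to 24.5 mm wide, the outermost 25.5 mm (+y) and 30 mm (-y).
- slot_11 (a point): nominal middle of the 11 mm slot (-17 mm along rack y), at rib-top height; true one shifted as the others. Across both ends of all slots runs a low stop strip, 38 to 43 mm from the middle in x and 6 mm above the slot floor: a 60 mm plate has 8 mm of room lengthwise either way.
- slot_8 (a point): nominal middle of the 8 mm slot (-51 mm along rack y), at rib-top height; true one shifted as the others; no plate here is thin enough for it.
- thin_plate: the thinner aluminium spacer plate, 60 mm long (own x), 9.5 mm thick (own y), 65 mm high (own z), about 110 g, standing on its long edge on the bench; origin at the centre of its underside. Its two flat faces are gripped across the thickness, near the top.
- thick_plate: the thicker aluminium spacer plate, 60 mm long (own x), 15.5 mm thick (own y), 65 mm high (own z), about 170 g, standing on its long edge on the bench; origin at the centre of its underside. Its two flat faces are gripped across the thickness, near the top.
- bush: bystander: bare steel bush (short tube), 44 mm outside, 28 mm bore, 22 mm high, standing on its end; not to be moved
- vblock: bystander: dark steel V-block, 50 x 40 x 36 mm; not to be moved
- can: bystander: spray can, 66 mm diameter, 190 mm tall, standing; not to be moved
- screwdriver: bystander: screwdriver lying on the bench, orange handle; not to be moved
- bore_gauge: bystander: hand-held bore gauge lying on the bench, black body, about 180 mm long, 20 mm wide and 18 mm high; not to be moved
- jar: bystander: small amber jar, 52 mm diameter, 60 mm tall; not to be moved
There are look-alikes about, which are no part of the job. What is shaped like the thick_plate but purple or red is not meant.

How it is judged:
At the end, for the whole second after the job is handed in: The 9.5 mm plate stands in the 11 mm slot and the 15.5 mm plate in the 17 mm slot, both upright and at rest with their undersides on the slot floor (14 mm over the bench, less than 2.5 mm above it), between the low end strips (y of thin_plate in the frame of rack between -0.027 and -0.007 m and x of thin_plate in the frame of rack between -0.0125 and 0.0125 m and z of thin_plate in the frame of rack between 0.011 and 0.0165 m and angle between each of thin_plate, thick_plate's own z axis and vertical below 0.12 rad and angle between the x axis of each of thin_plate, thick_plate and the x axis of rack, either way round below 0.12 rad and linear speed of each of thin_plate, thick_plate below 0.02 m/s and y of thick_plate in the frame of rack between 0.041 and 0.061 m and x of thick_plate in the frame of rack between -0.0125 and 0.0125 m and z of thick_plate in the frame of rack between 0.011 and 0.0165 m); the robot touches nothing.
It fails at once if a plate is forced or rammed against the rack (over 90 N) (contact force between any of thin_plate, thick_plate and rack above 90 N).
It fails at once if a plate is dropped into the rack (falling faster than 0.35 m/s inside it) ((linear speed of thin_plate above 0.35 m/s and horizontal distance between thin_plate and rack below 0.09 m and z of thin_plate in the frame of rack below 0.041 m) or (linear speed of thick_plate above 0.35 m/s and horizontal distance between thick_plate and rack below 0.09 m and z of thick_plate in the frame of rack below 0.041 m)).
It fails at once if a bystander is moved more than 30 mm (distance of any of bush, vblock, can, screwdriver, bore_gauge, jar from where it was at the start of the episode above 0.03 m).
It also fails if it takes over 64 s, if anything falls off the work surface, if the arm or the gripper's body presses on something with over 40 N, if the wrist force passes 120 N, or if a joint passes its speed limit or range.

ROBOT

A 7-joint arm with a two-finger parallel gripper is mounted at the origin on the work surface. World frame = base frame: x ahead of the robot, y to its left, z up, the work surface at z = 0. Lengths are in m, angles in rad, forces in N, time in s.
With the tool pointing down it reaches from about 0.35 to 0.9 m from the base axis. Payload 19.9 kg.
Tool frame: the origin (TCP) lies midway between the tips of the shut fingers; the grasp point (between the pads) lies 19 mm behind it; z points along the fingers, y is the line along which they close (so a half turn about z gives the same grasp; the last joint's range is limited). The gripper opens to 94 mm and grips with 3 to 60 N. Pads are 16 mm wide; open, the fingers measure 119 mm over their backs; the gripper's body (75 mm by 177 mm) begins 78 mm behind the grasp point.
Start: joints at [1.25, 0.417, -0.01, 1.614, 0.005, 1.111, -0.053], TCP at [0.173, -0.601, 0.205] pointing down, gripper open.
Joint ranges: [-2.81, 2.81], [-0.39, 2.02], [-1.27, 1.25], [0.06, 2.57], [-1.19, 4.33], [0.19, 2], [-2.82, 2.82]. Speed limits (rad/s): [1.89, 1.89, 2.39, 2.39, 3.01, 3.01, 3.01].

INTERFACE

Orientations are given as a unit quaternion [w, x, y, z].
In Python, from plant import r gives the robot as it stands.
- The arm moves only by the tool send_rows, never from a script. Its argument "steps" is a list that holds one entry, the list of rows, each a list of 4 numbers: the shift along the tool's x, y, z in cm, then the turn about the tool's z in units of 5 degrees (1.0 is 5 degrees). In form: [[[dx, dy, dz, yaw], ...]]. A call has 1 to 8 rows; each row shifts and turns the commanded pose from where the row before left it, along the tool's axes as they then stand; what a row does not reach is not made up. A row lasts 1/12 s, in which the tool goes at most 41.7 mm and 7.16 degrees, less where a joint would pass 70% of its speed; a pose out of reach is approached as far as the arm can. A call is refused whole if a number of a shift passes 4.17 or a number of a turn 1, either way. A call with a gripper value outside its range is refused whole. "claw" is the finger opening in cm, from 0 to 9.4, set as the call begins (left out, the last holds). The fingers move at their own pace and stop on an object; the grip force is fixed at half the most. Time passes only in rows, so rows that do not move let the fingers close. It gives the time, the measured TCP pose, the force, the opening and the grip force at its end, in the units of the state.
- r.state(): the state, without advancing time (a new reading comes with each control period).
- r.capture(name): name is "scene" or "top"; returns a dict with "color" (420x560x3 uint8, red, green, blue), "fov_y" (degrees; the focal length in pixels is half the picture's height over the tangent of half this angle, whatever the lens; pixels are square), "cx", "cy" (the principal point, pixels), "camera_from_world" (4x4, takes a point from world to camera coordinates). Camera axes: x right, y down, z forward; pixel columns grow to the right and rows downward; lengths in m; the calibration is good to about 2 mm. A picture is of the moment at which its call begins. There is no depth.
- r.finish_job(): hands the job in; it is judged then, once.
Trained networks look in the newest picture that a camera, given by its name, has taken for a name from the list of things; names that differ only in an ending like _2 or _b are one class to them, and where a whole thing is asked for, a point or a joint stands for the part that bears it (a point fixed in the world has none). Each returns a list of dicts, best first, with "conf" (0 to 1); they miss things now and then, are a little off and sometimes report something else, mostly with a low value. They report only what shows in the picture. A call takes as long as a camera call. They do not tell look-alikes from the thing itself.
- r.search_frame(camera, thing): "bbox" ([left, top, right, bottom] in pixels, round what is visible of it).
- r.trace(camera, thing): "mask" (420x560 bool, what is visible of it) and "bbox" ([left, top, right, bottom] in pixels, round what is visible of it).
The state is a dict: "time_s": time; "joints": joint angles; "joint_vel": joint speeds; "tau": joint torques, N m; "tool_pos": TCP position; "ee_rot": TCP orientation; "force": force on the tool from outside, world axes, zero at the start; "ft_torque": the same for the moment, N m; "gripper_width": finger opening in m; "grasp_force": force on a finger pad.
Only numpy, scipy, OpenCV 4.12 (cv2) and the standard library are available. Lean on these libraries where they do the work, as an engineer would, in place of code of your own. Each camera call takes 0.05 s, during which the arm holds its last target. There are 200 camera calls.

## Working session

There is one attempt and no reset: what is moved stays moved. The work goes in short steps, Python scripts to look and compute and a tool call to move; the robot and the scene stay as the last step left them, time stands still between calls to the robot, and variables do not carry over. Pictures are saved under pics/ and viewed, at most 10 in all, crops included, and the job is handed in when it is done.

Besides the shell and the picture viewer there is one more tool, called after "Emit:" as name(argument=value, ...), one argument or row to a line, values as JSON. send_rows: Moves the arm, as the interface text tells. Its arguments: {"type":"object","properties":{"steps":{"type":"array"},"claw":{"type":"number"}},"required":["steps"]}

```bash
mkdir -p pics; ls; python3 - <<'E'
from plant import r
import cv2,numpy as np
s=r.state(); print({k:np.round(v,3).tolist() for k,v in s.items()})
for n in("scene","top"):
    c=r.capture(n); cv2.imwrite(f"pics/{n}0.png",cv2.cvtColor(c["color"],cv2.COLOR_RGB2BGR))
    print(n,c["fov_y"],c["cx"],c["cy"],np.round(c["camera_from_world"],4).tolist())
    for t in("rack","thin_plate","thick_plate","bush","can","jar","vblock","bore_gauge"):
        print(t,[(np.round(d["bbox"]).tolist(),round(d["conf"],2)) for d in r.search_frame(n,t)][:4])
print(r.state()["time_s"])
E
```

```text
pics
{'time_s': 0.0, 'joints': [1.249, 0.418, -0.01, 1.614, 0.005, 1.111, -0.053], 'joint_vel': [0.001, -0.001, -0.0, 0.001, 0.001, 0.001, 0.001], 'tau': [-0.001, -85.128, 0.639, -42.6, -0.049, 0.019, 0.0], 'tool_pos': [0.172, -0.6, 0.205], 'ee_rot': [-0.001, 0.99, 0.139, -0.0], 'force': [-0.465, -0.903, -0.641], 'ft_torque': [0.043, -0.021, 0.006], 'grasp_force': 0.0, 'gripper_width': 0.094}
scene 45.48479824839491 280.160676638352 207.46166086847026 [[-0.313, 0.9496, -0.0139, 0.1623], [0.775, 0.2469, -0.5817, -0.3915], [-0.549, -0.1929, -0.8133, 1.4827], [0.0, 0.0, 0.0, 1.0]]
rack [([252.0, 216.0, 367.0, 263.0], 0.87)]
thin_plate [([170.0, 196.0, 180.0, 234.0], 0.59), ([101.0, 206.0, 127.0, 238.0], 0.28), ([256.0, 212.0, 365.0, 262.0], 0.15)]
thick_plate [([211.0, 150.0, 229.0, 184.0], 0.88), ([231.0, 123.0, 247.0, 159.0], 0.81), ([184.0, 133.0, 207.0, 165.0], 0.71)]
bush [([241.0, 185.0, 260.0, 206.0], 0.68)]
can [([434.0, 167.0, 484.0, 237.0], 0.97)]
jar [([102.0, 207.0, 126.0, 240.0], 0.94), ([264.0, 158.0, 284.0, 183.0], 0.35), ([209.0, 149.0, 230.0, 184.0], 0.33)]
vblock []
bore_gauge [([431.0, 240.0, 465.0, 316.0], 0.93), ([253.0, 217.0, 364.0, 266.0], 0.64)]
top 48.27072189698277 275.4988241318922 208.0946192410487 [[-0.0299, -0.9995, 0.004, 0.0215], [-0.9925, 0.0292, -0.1185, 0.5491], [0.1183, -0.0075, -0.993, 1.1954], [0.0, 0.0, 0.0, 1.0]]
rack [([195.0, 178.0, 289.0, 226.0], 0.89), ([343.0, 231.0, 350.0, 249.0], 0.52)]
thin_plate [([352.0, 168.0, 370.0, 192.0], 0.48)]
thick_plate [([343.0, 230.0, 350.0, 251.0], 0.78), ([338.0, 272.0, 349.0, 294.0], 0.72), ([367.0, 247.0, 399.0, 265.0], 0.71)]
bush [([301.0, 213.0, 318.0, 232.0], 0.68)]
can [([96.0, 235.0, 144.0, 268.0], 0.89), ([293.0, 249.0, 308.0, 269.0], 0.61)]
jar [([395.0, 146.0, 422.0, 164.0], 0.75)]
vblock [([292.0, 251.0, 309.0, 272.0], 0.63)]
bore_gauge [([113.0, 178.0, 144.0, 233.0], 0.6)]
0.9
```

```bash
python3 - <<'E'
import cv2,numpy as np
a=cv2.imread("pics/scene0.png")[110:290,90:380]; b=cv2.imread("pics/top0.png")[130:310,180:430]
cv2.imwrite("pics/c1.png",cv2.resize(a,(798,495),interpolation=cv2.INTER_CUBIC))
cv2.imwrite("pics/c2.png",cv2.resize(b,(800,576),interpolation=cv2.INTER_CUBIC))
E
```

```text
(no output)
```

View pics/c1.png

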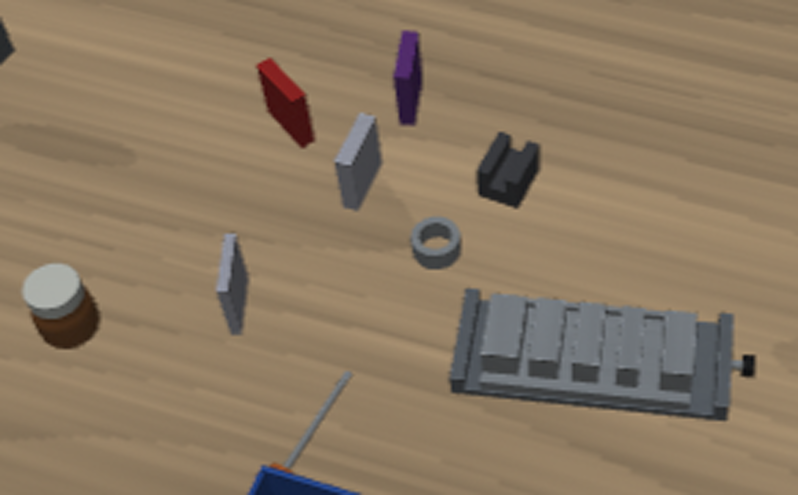

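View pics/c2.png

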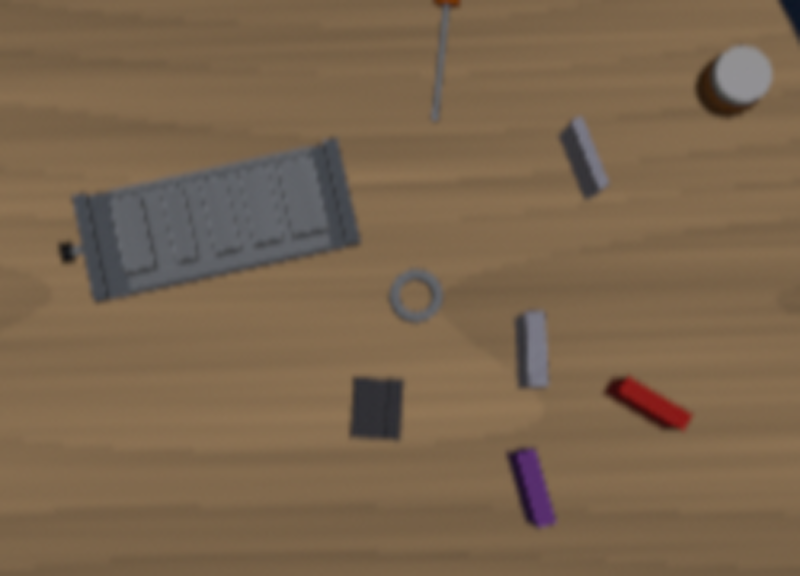

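The two grey plates are the targets. The thick one is at scene (220,167) / top (346,239) and the thin one at scene (175,215) / top (362,179). The look-alikes are red at scene (194,147) / top (383,256) and purple at scene (238,141) / top (346,283), and I reject both on colour. In the rack, the wide slot (+y end) is to the right in scene and to the left in top.

```bash
cat > h.py <<'E'
import cv2,numpy as np
from scipy.optimize import differential_evolution, minimize
from plant import r
def cam(n):
    c=r.capture(n); c["f"]=210/np.tan(np.radians(c["fov_y"]/2)); return c
def proj(c,P):
    P=np.asarray(P,float); T=c["camera_from_world"]; q=P@T[:3,:3].T+T[:3,3]
    return np.c_[c["cx"]+c["f"]*q[:,0]/q[:,2], c["cy"]+c["f"]*q[:,1]/q[:,2]]
def unproj(c,uv,z):
    T=np.array(c["camera_from_world"]); R=T[:3,:3]; C=-R.T@T[:3,3]
    d=R.T@np.array([(uv[0]-c["cx"])/c["f"],(uv[1]-c["cy"])/c["f"],1]); return C+d*(z-C[2])/d[2]
def box(p,L,W,z0,z1,yc=0):
    x,y,a=p; c,s=np.cos(a),np.sin(a)
    return np.array([[x+c*i-s*j,y+s*i+c*j,k] for i in(-L/2,L/2) for j in(yc-W/2,yc+W/2) for k in(z0,z1)])
def hullmask(c,Ps,S=4):
    m=np.zeros((420*S,560*S),np.uint8)
    for P in Ps:
        h=cv2.convexHull(((proj(c,P)+.5)*S-.5).astype(np.float32)); cv2.fillConvexPoly(m,np.round(h*16).astype(np.int32),1,shift=4)
    return cv2.resize(m.astype(np.float32),(560,420),interpolation=cv2.INTER_AREA)
def grey(c,roi,thr=60):
    m=np.zeros((420,560),np.float32); x0,y0,x1,y1=roi
    a=c["color"].astype(int)[y0:y1,x0:x1]; wood=np.median(a[...,0]-a[...,2]);
    k=((a[...,0]-a[...,2])<thr*wood/100).astype(np.uint8)
    n,l,st,_=cv2.connectedComponentsWithStats(k); 
    m[y0:y1,x0:x1]=l==1+np.argmax(st[1:,4]); return m
def fit(cs,masks,parts,p0,d=(.03,.03,.4)):
    f=lambda p:sum(np.abs(hullmask(c,parts(p),2)-m).sum() for c,m in zip(cs,masks))
    b=[(a-e,a+e) for a,e in zip(p0,d)]
    o=differential_evolution(f,b,maxiter=40,popsize=8,seed=0,tol=1e-4); return o.x,o.fun,[m.sum() for m in masks]
E
python3 - <<'E'
from h import *
ct,cs=cam("top"),cam("scene"); np.save("/tmp/c.npy",[ct,cs],allow_pickle=True)
for n,W,rt,rs,uv,a in(("thick",.0155,(335,222,358,257),(205,144,235,190),(347,239),0.),("thin",.0095,(348,162,376,196),(165,190,185,237),(362,179),-.3)):
    p=unproj(ct,uv,.065)
    # plate long axis in top: along image v ~ -world x
    ms=[grey(ct,rt),grey(cs,rs)]
    print(n,p.round(3),fit([ct,cs],ms,lambda q:[box(q,.06,W,0,.065)],[p[0],p[1],a],(.03,.03,.6)))
    for c,m in zip((ct,cs),ms): print(n,fit([c],[m],lambda q:[box(q,.06,W,0,.065)],[p[0],p[1],a],(.03,.03,.6))[:2])
# rack
p=unproj(ct,(242,202),.03); 
parts=lambda q:[box(q,.09,.226,0,.008),box(q,.09,.012,0,.024,.107),box(q,.09,.012,0,.024,-.107),box(q,.06,.17,0,.042)]
ms=[grey(ct,(185,165,305,232)),grey(cs,(245,200,362,272))]
q,f,s=fit([ct,cs],ms,parts,[p[0],p[1],.2]); print("rack",q,f,s)
for c,m in zip((ct,cs),ms): print(fit([c],[m],parts,[p[0],p[1],.2])[:2])
out=[]
R=np.array([[np.cos(q[2]),-np.sin(q[2])],[np.sin(q[2]),np.cos(q[2])]])
for c in(ct,cs):
    loc=np.array([[-.05,-.12],[.05,-.12],[.05,.12],[-.05,.12]]); W=np.c_[loc@R.T+q[:2],[.042]*4]
    # image cols: rack y *3px/mm ; rows rack -x
    dst=np.float32([[(y+.12)*3000,(.05-x)*3000] for x,y in loc])
    H=cv2.getPerspectiveTransform(proj(c,W).astype(np.float32),dst)
    im=cv2.warpPerspective(c["color"],H,(720,300),flags=cv2.INTER_CUBIC); out.append(im)
    g=im.mean(2)[60:240:1]; pr=g[(slice(60,120))].mean(0)
    gr=np.gradient(cv2.GaussianBlur(pr[None],(0,0),2)[0]); 
    print("prof",[(round(i/3-120,1),round(gr[i],1)) for i in range(5,715) if abs(gr[i])>.7 and abs(gr[i])==abs(gr[i-4:i+5]).max()])
im=np.vstack(out)
for y in range(-120,121,10): cv2.line(im,((y+120)*3,296),((y+120)*3,304),(255,0,0) if y%50 else (0,255,0),2)
cv2.imwrite("pics/rack.png",im[...,::-1])
print(r.state()["time_s"])
E
```

```text
thick [ 0.461 -0.173  0.065] (array([ 0.46202403, -0.17455172,  0.02596322]), np.float64(43.75), [np.float32(240.0), np.float32(421.0)])
thick (array([ 0.46305619, -0.17429927, -0.04010444]), np.float64(15.25))
thick (array([ 0.46151771, -0.17471483,  0.02841957]), np.float64(22.5))
thin [ 0.614 -0.219  0.065] (array([ 0.61924139, -0.22508539,  0.2998683 ]), np.float64(59.25), [np.float32(228.0), np.float32(314.0)])
thin (array([ 0.62052816, -0.22528406,  0.29924001]), np.float64(17.75))
thin (array([ 0.61742635, -0.22536392,  0.29939802]), np.float64(35.5))
rack [0.57971371 0.07994037 0.19308724] 290.0 [np.float32(2942.0), np.float32(3830.0)]
(array([0.58052045, 0.07968041, 0.19058461]), np.float64(90.0))
(array([0.57813618, 0.08009065, 0.19296783]), np.float64(136.5))
prof [(-112.0, np.float64(-1.8)), (-101.3, np.float64(-0.9)), (-97.3, np.float64(0.7)), (-89.0, np.float64(2.1)), (-60.0, np.float64(-0.8)), (-56.7, np.float64(0.7)), (17.3, np.float64(-1.0)), (21.0, np.float64(1.0)), (52.3, np.float64(-1.4)), (56.7, np.float64(1.4)), (81.3, np.float64(-2.0)), (96.0, np.float64(-1.1)), (100.0, np.float64(1.0)), (110.3, np.float64(1.7)), (118.0, np.float64(-2.9))]
prof [(-110.0, np.float64(-3.1)), (-99.0, np.float64(-2.8)), (-95.3, np.float64(3.2)), (-88.3, np.float64(3.1)), (-59.0, np.float64(-4.7)), (-55.3, np.float64(5.0)), (-26.7, np.float64(-3.2)), (-23.3, np.float64(4.0)), (6.0, np.float64(-2.1)), (9.0, np.float64(2.7)), (54.3, np.float64(-1.2)), (57.7, np.float64(1.4)), (82.0, np.float64(-3.8)), (97.3, np.float64(-1.1)), (101.0, np.float64(1.0)), (112.3, np.float64(3.8))]
1.0
```

View pics/rack.png

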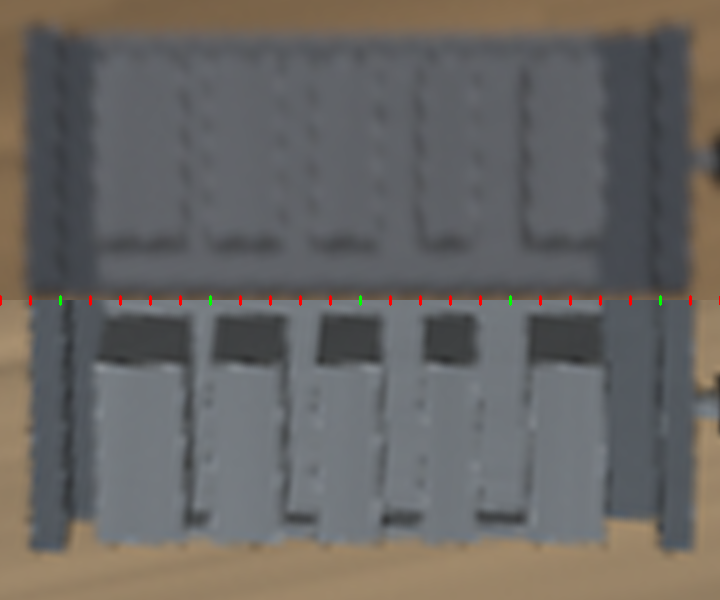

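The rack rectifies cleanly: the comb spans about -88.5..+82 mm in rack y, so its shift is about -3.5 mm. The slots widen to the right, and the 17 mm slot sits near px 480-525. The thin plate's yaw fit hit its bound, so I'll refit that and plan the first reach.

```bash
cat >> h.py <<'E'
def go(x,y,z,yaw):
    from scipy.spatial.transform import Rotation as Ro
    s=r.state(); q=s["ee_rot"]; M=Ro.from_quat([q[1],q[2],q[3],q[0]]).as_matrix()
    cy=np.arctan2(M[1,0],M[0,0]); d=(yaw-cy+np.pi/2)%np.pi-np.pi/2
    print("t",round(s["time_s"],2),"pos",np.round(s["tool_pos"],4),"yaw",round(cy,4),"tilt",np.round(M[:2,2],3),"F",np.round(s["force"],1),"T",np.round(s["ft_torque"],2),"w",round(s["gripper_width"],4))
    D=np.array([x,y,z])-s["tool_pos"]; c,s_=np.cos(cy),np.sin(cy)
    print("tool dcm (if shift first)",np.round([100*(c*D[0]+s_*D[1]),100*(s_*D[0]-c*D[1]),-100*D[2]],2),"turn units",round(-np.degrees(d)/5,2))
E
python3 - <<'E'
from h import *
ct,cs=np.load("/tmp/c.npy",allow_pickle=True)
ms=[grey(ct,(348,162,376,196)),grey(cs,(165,190,185,237))]
for a,b in(([ct,cs],ms),([ct],ms[:1]),([cs],ms[1:])): print(fit(a,b,lambda q:[box(q,.06,.0095,0,.065)],[.619,-.225,.4],(.03,.03,.4))[:2])
for n,uv in(("bush",(309.5,222.5)),("vb",(300,260)),("purple",(346,283)),("red",(383,256))): print(n,unproj(ct,uv,.03).round(3))
im=ct["color"][210:300,320:420]; cv2.imwrite("pics/crop.png",cv2.resize(im,(700,630),interpolation=cv2.INTER_CUBIC)[:600,:,::-1])
go(.462,-.1745,.12,.02)
E
```

```text
(array([ 0.61905573, -0.22517623,  0.32949277]), np.float64(46.25))
(array([ 0.62039864, -0.22523427,  0.3308684 ]), np.float64(16.0))
(array([ 0.61767966, -0.22544789,  0.3565966 ]), np.float64(21.25))
bush [ 0.509 -0.083  0.03 ]
vb [ 0.412 -0.054  0.03 ]
purple [ 0.35  -0.171  0.03 ]
red [ 0.416 -0.27   0.03 ]
t 1.0 pos [ 0.1726 -0.6007  0.2054] yaw 0.2798 tilt [-0.  0.] F [-0.2 -0.2  0. ] T [-0.02  0.03  0.07] w 0.0943
tool dcm (if shift first) [ 39.59 -32.97   8.54] turn units 2.98
```

View pics/crop.png

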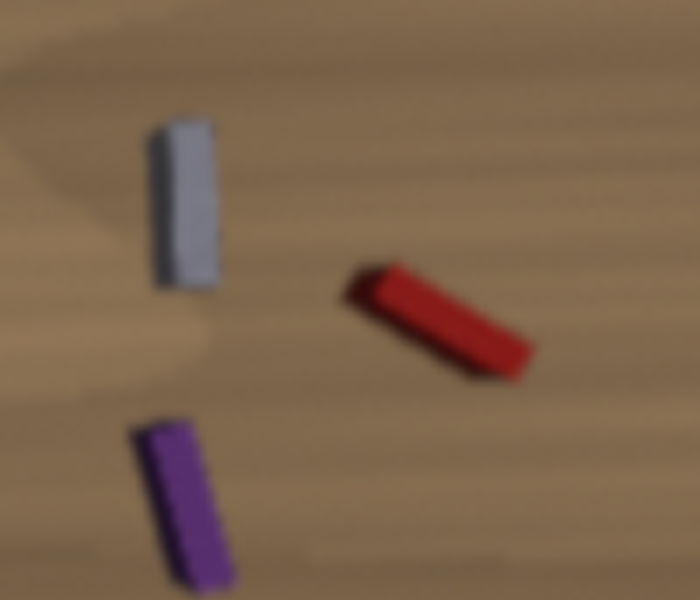

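The grey plate at crop (190,205) is the thick one. The purple and red decoys are well clear of it.

Emit:
send_rows(
  steps=[
    [[2.5, -2.05, 0, 0], [2.5, -2.05, 0, 0], [2.5, -2.05, 0, 0], [2.5, -2.05, 0, 0], [2.5, -2.05, 0, 0], [2.5, -2.05, 0, 0], [2.5, -2.05, 0, 0], [2.5, -2.05, 0, 0]],
  ],
  claw=6,
)

```text
time_s: 1.67
tool_pos: [0.3202, -0.3865, 0.2056]
ee_rot: [0.0, 0.99, 0.139, 0.0]
force: [0.6, -0.5, 0.3]
gripper_width: 0.0601
grasp_force: 0.0
```

Emit:
send_rows(
  steps=[
    [[2.5, -2.05, 0, 0], [2.5, -2.05, 0, 0], [2.5, -2.05, 0, 0], [2.5, -2.05, 0, 0], [2.5, -2.05, 0, 0], [2.5, -2.05, 0, 0], [2.5, -2.05, 0, 0], [2.1, -2.05, 0, 0]],
  ],
)

```text
time_s: 2.33
tool_pos: [0.4637, -0.1744, 0.2057]
ee_rot: [0.0, 0.99, 0.14, 0.0]
force: [-0.5, -1.1, -0.5]
gripper_width: 0.0598
grasp_force: 0.0
```

Emit:
send_rows(
  steps=[
    [[0, 0, 1.5, 1], [0, 0, 2, 1], [0, 0, 2, 1], [0, 0, 2, 0], [0, 0, 1, 0], [0, 0, 0, 0]],
  ],
)

```text
time_s: 2.83
tool_pos: [0.4616, -0.1757, 0.1188]
ee_rot: [-0.001, 1.0, 0.009, -0.001]
force: [0.0, -0.3, -0.1]
gripper_width: 0.06
grasp_force: 0.0
```

```bash
python3 - <<'E'
from h import *
go(.462,-.1745,.034,.02)
E
```

```text
t 2.83 pos [ 0.4616 -0.1757  0.1188] yaw 0.0189 tilt [-0.003  0.001] F [ 0.  -0.3 -0.1] T [0.04 0.02 0.03] w 0.06
tool dcm (if shift first) [ 0.04 -0.12  8.48] turn units -0.01
```

Emit:
send_rows(
  steps=[
    [[0, -0.1, 2, 0], [0, 0, 2, 0], [0, 0, 2, 0], [0, 0, 1.5, 0], [0, 0, 1, 0], [0, 0, 0, 0]],
  ],
)

```text
time_s: 3.33
tool_pos: [0.4622, -0.175, 0.0347]
ee_rot: [-0.0, 1.0, 0.009, -0.001]
force: [-1.2, -0.3, 0.2]
gripper_width: 0.0602
grasp_force: 0.0
```

Emit:
send_rows(
  steps=[
    [[0, 0, 0, 0], [0, 0, 0, 0], [0, 0, 0, 0], [0, 0, 0, 0], [0, 0, 0, 0], [0, 0, 0, 0]],
  ],
  claw=0.5,
)

```text
time_s: 3.83
tool_pos: [0.4627, -0.1752, 0.0358]
ee_rot: [0.0, 1.0, 0.009, 0.0]
force: [0.1, -1.0, -0.6]
gripper_width: 0.0232
grasp_force: 0.0
```

Emit:
send_rows(
  steps=[
    [[0, 0, -0.5, 0], [0, 0, -1.5, 0], [0, 0, -2, 0], [0, 0, -2, 0], [0, 0, -1.5, 0], [0, 0, -0.5, 0], [0, 0, 0, 0], [0, 0, 0, 0]],
  ],
)

```text
time_s: 4.5
tool_pos: [0.4623, -0.175, 0.115]
ee_rot: [-0.0, 1.0, 0.009, -0.0]
force: [-0.5, 0.0, -1.4]
gripper_width: 0.0151
grasp_force: 30.0
```

```bash
python3 - <<'E'
from h import *
q=(.5797,.0799,.193); y=.051-.0035
go(q[0]-np.sin(q[2])*y,q[1]+np.cos(q[2])*y,.034+.052,q[2])
print(q[0]-np.sin(q[2])*y,q[1]+np.cos(q[2])*y)
c=cam("scene");cv2.imwrite("pics/held.png",cv2.resize(c["color"][80:230,150:330],(720,600),interpolation=cv2.INTER_CUBIC)[...,::-1])
E
```

```text
t 4.5 pos [ 0.4623 -0.175   0.115 ] yaw 0.018 tilt [-0.  0.] F [-0.5  0.  -1.4] T [ 0.04 -0.    0.04] w 0.0151
tool dcm (if shift first) [ 11.37 -29.96   2.9 ] turn units -2.01
0.5705893074635738 0.12651807891265693
```

View pics/held.png

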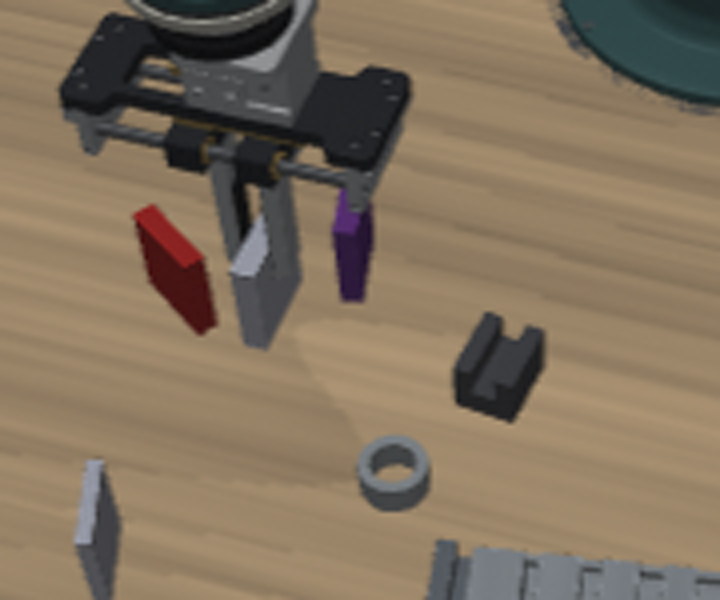

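The plate is held between the fingers, with its lowest corner at about scene (215.5,166). The fingers may have met it during the lift, so I'll check the grip height from that corner.

```bash
python3 - <<'E'
from h import *
c=cam("scene"); t=cam("top")
for dx in(-.006,0,.006):
  for z in(.06,.07,.08):
    P=proj(c,box((.4623+dx,-.175,.018),.06,.0155,z,z+.065)); Q=proj(t,box((.4623+dx,-.175,.018),.06,.0155,z,z+.065))
    print(dx,z,P[P[:,1].argmax()].round(1),"top rows",Q[:,1].min().round(1),Q[:,1].max().round(1))
g=c["color"].astype(int); d=g[...,0]-g[...,2]; 
print(d[160:172,206:222])
E
```

```text
-0.006 0.06 [217.9 169.5] top rows 227.2 253.1
-0.006 0.07 [217.4 166.8] top rows 226.9 253.0
-0.006 0.08 [216.9 164.1] top rows 226.6 252.9
0 0.06 [216.9 171.4] top rows 224.7 250.7
0 0.07 [216.4 168.7] top rows 224.4 250.6
0 0.08 [215.9 165.9] top rows 224.0 250.5
0.006 0.06 [216.  173.2] top rows 222.3 248.4
0.006 0.07 [215.5 170.5] top rows 221.9 248.2
0.006 0.08 [215.  167.8] top rows 221.5 248.1
[[51 51 52 39 -4 -5 -6 -5 -5 -5 -4 -4 -4  2 29 50]
 [50 50 51 42 16 -5 -5 -4 -5 -5 -4 -4 -4 16 43 50]
 [49 49 49 42 16 -5 -4 -5 -5 -5 -4 -5  2 29 52 51]
 [51 51 51 46 25 -5 -5 -5 -5 -4 -5 -4 15 42 51 51]
 [51 50 51 51 37 -5 -5 -5 -5 -5 -4  1 27 49 50 49]
 [49 50 50 51 38 -3 -4 -5 -4 -5 -5 15 40 48 48 48]
 [48 49 49 50 46 30  8 -1 -2 -4  0 28 50 49 49 48]
 [50 50 49 48 49 48 48 45 33 20 21 42 50 50 49 49]
 [51 50 50 50 49 50 49 48 49 47 49 48 49 49 50 51]
 [53 52 52 51 52 51 49 49 49 49 48 49 48 49 49 49]
 [53 53 53 52 52 52 51 51 51 50 50 49 49 49 48 49]
 [53 53 53 53 53 53 53 53 52 51 51 51 51 50 49 49]]
```

Emit:
send_rows(
  steps=[
    [[0.9, -2.3, 0, 0], [1, -2.7, 0, 0], [1.1, -2.8, 0, 0], [1.1, -2.8, 0, 0], [1.1, -2.8, 0, 0], [1.1, -2.8, 0, 0], [1.1, -2.8, 0, 0], [1.1, -2.8, 0, 0]],
  ],
)

```text
time_s: 5.32
tool_pos: [0.5436, 0.0459, 0.1146]
ee_rot: [-0.0, 1.0, 0.009, -0.001]
force: [0.2, -0.3, -1.8]
gripper_width: 0.0154
grasp_force: 30.0
```

Emit:
send_rows(
  steps=[
    [[1.1, -2.8, 0, 0], [1, -2.8, 0, 0], [0.8, -2.6, 0, 0], [0, 0, 0, -0.7], [0, 0, 0, -0.7], [0, 0, 0, -0.6], [0, 0, 0.8, 0], [0, 0, 0.8, 0]],
  ],
)

```text
time_s: 5.98
tool_pos: [0.571, 0.1268, 0.0983]
ee_rot: [-0.0, 0.995, 0.095, -0.0]
force: [-0.0, -1.6, -1.2]
gripper_width: 0.0157
grasp_force: 30.0
```

```bash
python3 - <<'E'
from h import *
go(.5706,.1265,.079,.193)
E
```

```text
t 5.98 pos [0.571  0.1268 0.0983] yaw 0.1906 tilt [-0.001  0.   ] F [-0.  -1.6 -1.2] T [ 0.02 -0.01 -0.03] w 0.0157
tool dcm (if shift first) [-0.05  0.02  1.93] turn units -0.03
```

Emit:
send_rows(
  steps=[
    [[0, 0, 0.5, 0], [0, 0, 0.4, 0], [0, 0, 0.3, 0], [0, 0, 0.2, 0], [0, 0, 0, 0], [0, 0, 0.1, 0], [0, 0, 0.1, 0], [0, 0, 0, 0]],
  ],
)

```text
time_s: 6.65
tool_pos: [0.5712, 0.1269, 0.0835]
ee_rot: [-0.0, 0.995, 0.096, 0.0]
force: [0.7, 0.4, -1.8]
gripper_width: 0.0152
grasp_force: 30.0
```

Emit:
send_rows(
  steps=[
    [[0, 0, 0.1, 0], [0, 0, 0, 0], [0, 0, 0.1, 0], [0, 0, 0, 0]],
  ],
)

```text
time_s: 6.98
tool_pos: [0.5711, 0.1269, 0.0813]
ee_rot: [-0.0, 0.995, 0.096, -0.0]
force: [0.1, 0.7, -2.2]
gripper_width: 0.0153
grasp_force: 30.0
```

```bash
python3 - <<'E'
from h import *
go(.5706,.1265,.079,.193)
E
```

```text
t 6.98 pos [0.5711 0.1269 0.0813] yaw 0.1925 tilt [-0.  0.] F [ 0.1  0.7 -2.2] T [-0.02 -0.01 -0.01] w 0.0153
tool dcm (if shift first) [-0.06  0.03  0.23] turn units -0.01
```

Emit:
send_rows(
  steps=[
    [[0, 0, 0.1, 0], [0, 0, 0, 0], [0, 0, 0.1, 0], [0, 0, 0, 0]],
  ],
)

```text
time_s: 7.32
tool_pos: [0.5711, 0.1269, 0.0793]
ee_rot: [-0.0, 0.995, 0.096, -0.0]
force: [0.3, -1.2, -1.9]
gripper_width: 0.0156
grasp_force: 30.0
```

Emit:
send_rows(
  steps=[
    [[0, 0, 0.1, 0], [0, 0, 0, 0]],
  ],
)

```text
time_s: 7.48
tool_pos: [0.5711, 0.1269, 0.0783]
ee_rot: [-0.0, 0.995, 0.096, -0.0]
force: [-0.0, 0.5, -1.5]
gripper_width: 0.0154
grasp_force: 30.0
```

Emit:
send_rows(
  steps=[
    [[0, 0, 0.05, 0], [0, 0, 0, 0]],
  ],
)

```text
time_s: 7.65
tool_pos: [0.5711, 0.1269, 0.0779]
ee_rot: [-0.0, 0.995, 0.096, -0.0]
force: [-1.1, 0.8, -1.5]
gripper_width: 0.015
grasp_force: 30.0
```

Emit:
send_rows(
  steps=[
    [[0, 0, 0.1, 0], [0, 0, 0, 0]],
  ],
)

```text
time_s: 7.82
tool_pos: [0.5711, 0.1269, 0.0768]
ee_rot: [-0.0, 0.995, 0.096, -0.0]
force: [0.6, -0.7, -1.9]
gripper_width: 0.0154
grasp_force: 30.0
```

Emit:
send_rows(
  steps=[
    [[0, 0, 0.1, 0], [0, 0, 0, 0]],
  ],
)

```text
time_s: 7.98
tool_pos: [0.5711, 0.1269, 0.0758]
ee_rot: [-0.0, 0.995, 0.096, -0.0]
force: [-0.6, -0.2, -1.8]
gripper_width: 0.0154
grasp_force: 30.0
```

Emit:
send_rows(
  steps=[
    [[0, 0, 0.1, 0], [0, 0, 0, 0]],
  ],
)

```text
time_s: 8.15
tool_pos: [0.5711, 0.1269, 0.0748]
ee_rot: [-0.0, 0.995, 0.096, -0.0]
force: [0.2, -0.1, -1.3]
gripper_width: 0.0152
grasp_force: 30.0
```

Emit:
send_rows(
  steps=[
    [[0, 0, 0.1, 0], [0, 0, 0, 0]],
  ],
)

```text
time_s: 8.32
tool_pos: [0.5711, 0.1269, 0.0738]
ee_rot: [-0.0, 0.995, 0.096, -0.0]
force: [-0.0, -0.5, -1.0]
gripper_width: 0.0153
grasp_force: 30.0
```

Emit:
send_rows(
  steps=[
    [[0, 0, 0.1, 0], [0, 0, 0, 0]],
  ],
)

```text
time_s: 8.48
tool_pos: [0.5711, 0.1269, 0.0728]
ee_rot: [-0.0, 0.995, 0.096, -0.0]
force: [-0.3, 0.5, -1.9]
gripper_width: 0.015
grasp_force: 30.0
```

Emit:
send_rows(
  steps=[
    [[0, 0, 0.1, 0], [0, 0, 0, 0]],
  ],
)

```text
time_s: 8.65
tool_pos: [0.5711, 0.1269, 0.0718]
ee_rot: [-0.0, 0.995, 0.096, -0.0]
force: [0.8, -0.3, -2.9]
gripper_width: 0.0151
grasp_force: 30.0
```

Emit:
send_rows(
  steps=[
    [[0, 0, 0.1, 0], [0, 0, 0, 0]],
  ],
)

```text
time_s: 8.82
tool_pos: [0.5711, 0.1269, 0.0708]
ee_rot: [-0.0, 0.995, 0.096, -0.0]
force: [0.6, -0.9, -1.8]
gripper_width: 0.0151
grasp_force: 30.0
```

```bash
python3 - <<'E'
from h import *
go(.5706,.1265,.051,.193)
c=cam("scene");cv2.imwrite("pics/ins.png",cv2.resize(c["color"][150:280,230:380],(692,600),interpolation=cv2.INTER_CUBIC)[...,::-1])
E
```

```text
t 8.82 pos [0.5711 0.1269 0.0708] yaw 0.1925 tilt [-0.  0.] F [ 0.6 -0.9 -1.8] T [-0.07  0.    0.03] w 0.0151
tool dcm (if shift first) [-0.06  0.03  1.98] turn units -0.01
```

View pics/ins.png

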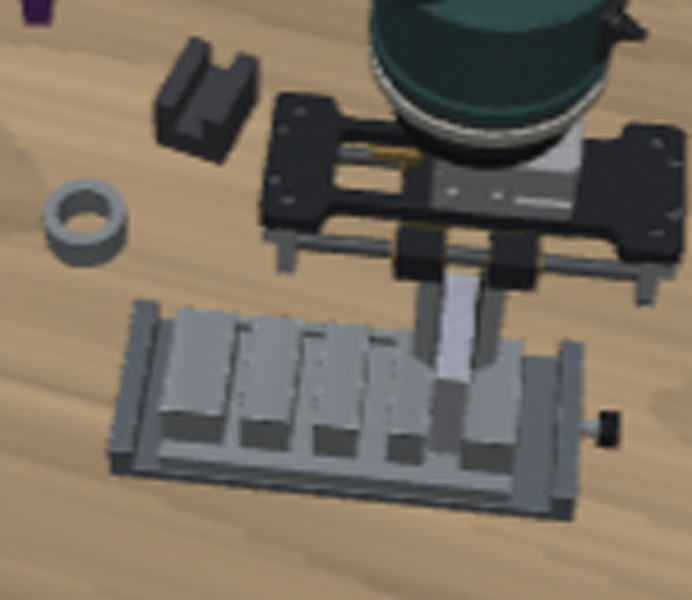

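The plate's lower edge, at about (448,450) in the crop, is inside the 17 mm slot. I'll lower it on.

Emit:
send_rows(
  steps=[
    [[0, 0, 0.1, 0], [0, 0, 0.1, 0], [0, 0, 0.1, 0], [0, 0, 0.1, 0], [0, 0, 0.1, 0], [0, 0, 0, 0]],
  ],
)

```text
time_s: 9.37
tool_pos: [0.5711, 0.1269, 0.0657]
ee_rot: [-0.0, 0.995, 0.096, -0.0]
force: [0.1, 0.0, -1.5]
gripper_width: 0.0148
grasp_force: 30.0
```

Emit:
send_rows(
  steps=[
    [[0, 0, 0.1, 0], [0, 0, 0.1, 0], [0, 0, 0.1, 0], [0, 0, 0.1, 0], [0, 0, 0.1, 0], [0, 0, 0, 0]],
  ],
)

```text
time_s: 9.87
tool_pos: [0.5711, 0.1269, 0.0607]
ee_rot: [-0.0, 0.995, 0.096, -0.0]
force: [0.3, -1.3, -2.1]
gripper_width: 0.0154
grasp_force: 30.0
```

Emit:
send_rows(
  steps=[
    [[0, 0, 0.1, 0], [0, 0, 0.1, 0], [0, 0, 0.1, 0], [0, 0, 0.1, 0], [0, 0, 0, 0]],
  ],
)

```text
time_s: 10.28
tool_pos: [0.5711, 0.1269, 0.0567]
ee_rot: [-0.0, 0.995, 0.096, -0.0]
force: [-0.4, -0.5, -2.0]
gripper_width: 0.0153
grasp_force: 30.0
```

Emit:
send_rows(
  steps=[
    [[0, 0, 0.1, 0], [0, 0, 0.1, 0], [0, 0, 0, 0]],
  ],
)

```text
time_s: 10.53
tool_pos: [0.5714, 0.127, 0.0555]
ee_rot: [0.0, 0.995, 0.096, 0.0]
force: [-2.5, -1.5, 8.5]
gripper_width: 0.0153
grasp_force: 30.0
```

```bash
python3 - <<'E'
from h import *
go(.5711,.1269,.051,.193)
c=cam("scene"); g=c["color"]
for x in(0.0006,):
  for z in(.014,.017,.020):
    p=proj(c,box((.5711,.1269,.1925),.06,.0155,z,z+.065)); print(z,[tuple(v) for v in p.round(1)[[5,7,1,3]]])
cv2.imwrite("pics/z.png",cv2.resize(g[190:260,300:370],(600,600),interpolation=cv2.INTER_NEAREST)[...,::-1])
E
```

```text
t 10.53 pos [0.5714 0.127  0.0555] yaw 0.1925 tilt [ 0. -0.] F [-2.5 -1.5  8.5] T [-0.28  0.77  0.05] w 0.0153
tool dcm (if shift first) [-0.03  0.    0.45] turn units -0.01
0.014 [(np.float64(323.2), np.float64(235.7)), (np.float64(330.5), np.float64(236.4)), (np.float64(325.3), np.float64(212.7)), (np.float64(332.4), np.float64(213.4))]
0.017 [(np.float64(323.3), np.float64(234.9)), (np.float64(330.6), np.float64(235.7)), (np.float64(325.4), np.float64(211.9)), (np.float64(332.5), np.float64(212.6))]
0.02 [(np.float64(323.4), np.float64(234.2)), (np.float64(330.7), np.float64(234.9)), (np.float64(325.5), np.float64(211.1)), (np.float64(332.6), np.float64(211.8))]
```

View pics/z.png

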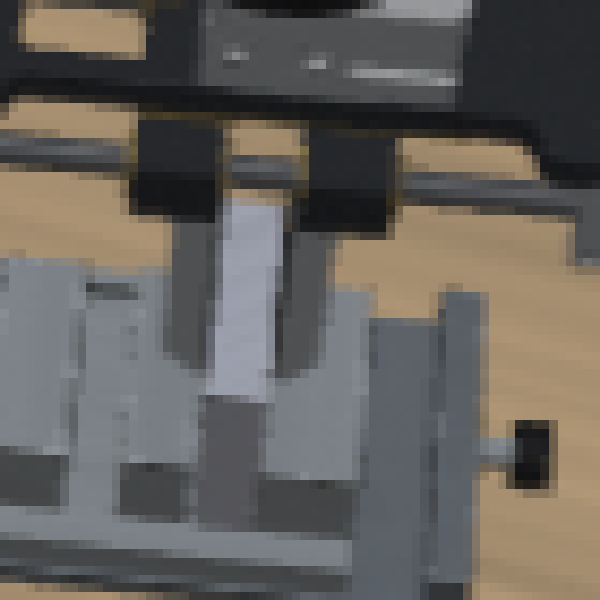

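The plate is home: its top edges at rows ~235.8 and ~213.4 match the z = 14 mm prediction of 236.0 and 213.0. Next I release and go for the thin plate.

Emit:
send_rows(
  steps=[
    [[0, 0, 0, 0], [0, 0, 0, 0], [0, 0, 0, 0], [0, 0, 0, 0]],
  ],
  claw=3,
)

```text
time_s: 10.92
tool_pos: [0.5712, 0.127, 0.0549]
ee_rot: [-0.0, 0.995, 0.096, -0.0]
force: [-0.4, -0.4, 0.5]
gripper_width: 0.0299
grasp_force: 0.0
```

Emit:
send_rows(
  steps=[
    [[0, 0, -0.5, 0], [0, 0, -1, 0], [0, 0, -2, 0], [0, 0, -2.5, 0], [0, 0, -2.5, 0], [0, 0, -1.5, 0], [0, 0, 0, 0]],
  ],
)

```text
time_s: 11.5
tool_pos: [0.5728, 0.1275, 0.1593]
ee_rot: [-0.0, 0.995, 0.096, 0.003]
force: [-0.0, 0.4, 0.2]
gripper_width: 0.0303
grasp_force: 0.0
```

```bash
python3 - <<'E'
from h import *
go(.619,-.2252,.034,.33)
c=cam("scene")
print(fit([c],[r.trace("scene","thick_plate")[0]["mask"].astype(np.float32)],lambda q:[box(q,.06,.0155,.014,.079)],[.5711,.1269,.193],(.02,.02,.2))[:2],[d["bbox"] for d in r.search_frame("scene","thick_plate")[:4]])
E
```

```text
t 11.5 pos [0.5728 0.1275 0.1593] yaw 0.1927 tilt [0.005 0.001] F [-0.   0.4  0.2] T [ 0.01  0.01 -0.03] w 0.0303
tool dcm (if shift first) [-2.22 35.51 12.53] turn units -1.57
(array([0.57048866, 0.12793968, 0.17940392]), np.float64(33.75)) [[184.1, 128.7, 203.8, 163.9], [231.4, 123.1, 244.9, 158.5], [320.8, 213.6, 331.2, 249.7]]
```

Emit:
send_rows(
  steps=[
    [[-0.2, 2.3, 0, 0], [-0.2, 2.8, 0, 0], [-0.2, 3, 0, 0], [-0.2, 3, 0, 0], [-0.2, 3.1, 0, 0], [-0.2, 3.1, 0, 0], [-0.2, 3.1, 0, 0], [-0.2, 3.1, 0, 0]],
  ],
  claw=5,
)

```text
time_s: 12.32
tool_pos: [0.5999, -0.1082, 0.1539]
ee_rot: [-0.0, 0.995, 0.096, -0.001]
force: [0.7, 1.2, 0.4]
gripper_width: 0.0498
grasp_force: 0.0
```

Emit:
send_rows(
  steps=[
    [[-0.2, 3.1, 0, 0], [-0.2, 3.1, 0, 0], [-0.2, 3, 0, 0], [0, 2.8, 0, 0], [0, 0, 0.5, -0.8], [0, 0, 1.5, -0.8], [0, 0, 2, 0], [0, 0, 0, 0]],
  ],
)

```text
time_s: 12.98
tool_pos: [0.6151, -0.2252, 0.1104]
ee_rot: [-0.002, 0.986, 0.165, -0.003]
force: [-0.8, 0.5, -0.0]
gripper_width: 0.05
grasp_force: 0.0
```

```bash
python3 - <<'E'
from h import *
go(.619,-.2252,.034,.33)
E
```

```text
t 12.98 pos [ 0.6151 -0.2252  0.1104] yaw 0.3321 tilt [-0.006  0.002] F [-0.8  0.5 -0. ] T [ 0.03 -0.05  0.01] w 0.05
tool dcm (if shift first) [0.37 0.12 7.64] turn units 0.02
```

Emit:
send_rows(
  steps=[
    [[0.3, 0.1, 1, 0], [0, 0, 1.5, 0], [0, 0, 1.5, 0], [0, 0, 1.5, 0], [0, 0, 1.2, 0], [0, 0, 0.5, 0], [0, 0, 0, 0], [0, 0, 0, 0]],
  ],
)

```text
time_s: 13.65
tool_pos: [0.621, -0.2256, 0.0434]
ee_rot: [0.0, 0.986, 0.165, 0.0]
force: [0.6, 0.1, 1.0]
gripper_width: 0.0497
grasp_force: 0.0
```

Emit:
send_rows(
  steps=[
    [[0, 0, 0, 0], [0, 0, 0, 0], [0, 0, 0, 0], [0, 0, 0, 0], [0, 0, 0, 0], [0, 0, 0, 0], [0, 0, 0, 0], [0, 0, 0, 0]],
  ],
  claw=0.3,
)

```text
time_s: 14.32
tool_pos: [0.6207, -0.2257, 0.0429]
ee_rot: [-0.0, 0.986, 0.165, -0.0]
force: [-0.2, -0.3, 0.6]
gripper_width: 0.0097
grasp_force: 30.0
```

Emit:
send_rows(
  steps=[
    [[0, 0, 0, 0], [0, 0, 0, 0], [0, 0, 0, 0]],
  ],
)

```text
time_s: 14.57
tool_pos: [0.6207, -0.2257, 0.043]
ee_rot: [-0.0, 0.986, 0.165, -0.0]
force: [-1.4, 0.0, 1.4]
gripper_width: 0.0095
grasp_force: 30.0
```

Emit:
send_rows(
  steps=[
    [[0, 0, -0.5, 0], [0, 0, -1, 0], [0, 0, -1.5, 0], [0, 0, -1.5, 0], [0, 0, -1.5, 0], [0, 0, -1, 0], [0, 0, 0, 0]],
  ],
)

```text
time_s: 15.15
tool_pos: [0.6218, -0.226, 0.1157]
ee_rot: [0.001, 0.986, 0.165, 0.001]
force: [-0.5, 0.5, -0.9]
gripper_width: 0.009
grasp_force: 30.0
```

```bash
python3 - <<'E'
from h import *
go(.5841,.0602,.088,.1925)
E
```

```text
t 15.15 pos [ 0.6218 -0.226   0.1157] yaw 0.3321 tilt [ 0.003 -0.001] F [-0.5  0.5 -0.9] T [-0.    0.01  0.09] w 0.009
tool dcm (if shift first) [  5.77 -28.29   2.77] turn units 1.6
```

Emit:
send_rows(
  steps=[
    [[0.4, -2, 0, 0], [0.5, -2.5, 0, 0], [0.5, -2.6, 0, 0], [0.55, -2.7, 0, 0], [0.55, -2.7, 0, 0], [0.55, -2.7, 0, 0], [0.55, -2.7, 0, 0], [0.55, -2.7, 0, 0]],
  ],
)

```text
time_s: 15.82
tool_pos: [0.5921, -0.0162, 0.1125]
ee_rot: [-0.0, 0.986, 0.165, -0.0]
force: [0.8, 0.5, -0.8]
gripper_width: 0.009
grasp_force: 30.0
```

Emit:
send_rows(
  steps=[
    [[0.55, -2.7, 0, 0], [0.55, -2.5, 0, 0], [0.5, -2.5, 0, 0], [0, 0, 0, 0.8], [0, 0, 0, 0.8], [0, 0, 0.5, 0], [0, 0, 0.5, 0], [0, 0, 0, 0]],
  ],
)

```text
time_s: 16.48
tool_pos: [0.582, 0.0602, 0.1014]
ee_rot: [-0.0, 0.995, 0.097, -0.001]
force: [-0.3, 0.3, -1.3]
gripper_width: 0.0092
grasp_force: 30.0
```

```bash
python3 - <<'E'
from h import *
go(.5841,.0602,.088,.1925)
E
```

```text
t 16.48 pos [0.582  0.0602 0.1014] yaw 0.1946 tilt [-0.002 -0.   ] F [-0.3  0.3 -1.3] T [-0.   -0.   -0.05] w 0.0092
tool dcm (if shift first) [0.2  0.04 1.34] turn units 0.02
```

Emit:
send_rows(
  steps=[
    [[0.1, 0, 0.4, 0], [0, 0, 0.4, 0], [0, 0, 0.3, 0], [0, 0, 0.2, 0], [0, 0, 0, 0], [0, 0, 0, 0], [0, 0, 0, 0]],
  ],
)

```text
time_s: 17.07
tool_pos: [0.5838, 0.0608, 0.0901]
ee_rot: [-0.0, 0.995, 0.096, 0.0]
force: [-0.9, -0.5, -0.7]
gripper_width: 0.0095
grasp_force: 30.0
```

```bash
python3 - <<'E'
from h import *
go(.5841,.0602,.085,.1925)
E
```

```text
t 17.07 pos [0.5838 0.0608 0.0901] yaw 0.1926 tilt [0. 0.] F [-0.9 -0.5 -0.7] T [0.03 0.01 0.01] w 0.0095
tool dcm (if shift first) [0.02 0.07 0.51] turn units 0.0
```

Emit:
send_rows(
  steps=[
    [[0, 0.06, 0, 0], [0, 0, 0.1, 0], [0, 0, 0.1, 0], [0, 0, 0.1, 0], [0, 0, 0, 0], [0, 0, 0.1, 0], [0, 0, 0, 0]],
  ],
)

```text
time_s: 17.65
tool_pos: [0.5838, 0.0602, 0.0858]
ee_rot: [-0.0, 0.995, 0.096, -0.0]
force: [-0.2, -0.3, -0.9]
gripper_width: 0.0095
grasp_force: 30.0
```

Emit:
send_rows(
  steps=[
    [[0, 0, 0.1, 0], [0, 0, 0, 0]],
  ],
)

```text
time_s: 17.82
tool_pos: [0.5839, 0.0602, 0.0849]
ee_rot: [-0.0, 0.995, 0.096, 0.0]
force: [-0.3, 0.3, -1.6]
gripper_width: 0.0094
grasp_force: 30.0
```

Emit:
send_rows(
  steps=[
    [[0, 0, 0.05, 0], [0, 0, 0, 0]],
  ],
)

```text
time_s: 17.98
tool_pos: [0.5839, 0.0601, 0.0844]
ee_rot: [0.0, 0.995, 0.096, 0.0]
force: [-0.1, -1.1, -0.7]
gripper_width: 0.0093
grasp_force: 30.0
```

Emit:
send_rows(
  steps=[
    [[0, 0, 0.05, 0], [0, 0, 0, 0]],
  ],
)

```text
time_s: 18.15
tool_pos: [0.5838, 0.0601, 0.0838]
ee_rot: [0.0, 0.995, 0.096, -0.0]
force: [0.6, -0.4, -1.3]
gripper_width: 0.0093
grasp_force: 30.0
```

Emit:
send_rows(
  steps=[
    [[0, 0, 0.05, 0], [0, 0, 0.05, 0], [0, 0, 0, 0]],
  ],
)

```text
time_s: 18.4
tool_pos: [0.5838, 0.0601, 0.0828]
ee_rot: [-0.0, 0.995, 0.096, -0.0]
force: [0.8, -1.6, -1.7]
gripper_width: 0.0093
grasp_force: 30.0
```

Emit:
send_rows(
  steps=[
    [[0, 0, 0.05, 0], [0, 0, 0.05, 0], [0, 0, 0, 0]],
  ],
)

```text
time_s: 18.65
tool_pos: [0.5838, 0.0601, 0.0819]
ee_rot: [-0.0, 0.995, 0.096, -0.0]
force: [0.3, -1.3, -2.2]
gripper_width: 0.0096
grasp_force: 30.0
```

Emit:
send_rows(
  steps=[
    [[0, 0, 0.1, 0], [0, 0, 0, 0]],
  ],
)

```text
time_s: 18.82
tool_pos: [0.5838, 0.0601, 0.0808]
ee_rot: [-0.0, 0.995, 0.096, -0.0]
force: [1.4, -2.1, -2.7]
gripper_width: 0.0088
grasp_force: 30.0
```

Emit:
send_rows(
  steps=[
    [[0, 0, 0.1, 0], [0, 0, 0, 0]],
  ],
)

```text
time_s: 18.98
tool_pos: [0.5838, 0.0601, 0.0798]
ee_rot: [-0.0, 0.995, 0.096, -0.0]
force: [2.6, -2.8, -2.2]
gripper_width: 0.0092
grasp_force: 30.0
```

It's in the slot with a light side force towards rack -y, so I ease over and carry on.

Emit:
send_rows(
  steps=[
    [[0, 0.03, 0, 0], [0, 0, 0, 0]],
  ],
)

```text
time_s: 19.15
tool_pos: [0.5838, 0.0601, 0.0799]
ee_rot: [-0.0, 0.995, 0.096, -0.0]
force: [-0.8, -0.1, -1.0]
gripper_width: 0.0091
grasp_force: 30.0
```

Emit:
send_rows(
  steps=[
    [[0, 0, 0.1, 0], [0, 0, 0.1, 0], [0, 0, 0, 0]],
  ],
)

```text
time_s: 19.4
tool_pos: [0.5838, 0.06, 0.0777]
ee_rot: [-0.0, 0.995, 0.096, -0.0]
force: [-0.3, 0.2, -2.0]
gripper_width: 0.0093
grasp_force: 30.0
```

Emit:
send_rows(
  steps=[
    [[0, 0, 0.1, 0], [0, 0, 0.1, 0], [0, 0, 0, 0]],
  ],
)

```text
time_s: 19.65
tool_pos: [0.5837, 0.06, 0.0757]
ee_rot: [-0.0, 0.995, 0.096, -0.0]
force: [-0.1, -0.2, -0.6]
gripper_width: 0.0092
grasp_force: 30.0
```

```bash
python3 - <<'E'
from h import *
go(.5841,.0602,.057,.1925)
E
```

```text
t 19.65 pos [0.5837 0.06   0.0757] yaw 0.1926 tilt [-0.  0.] F [-0.1 -0.2 -0.6] T [-0.03 -0.    0.01] w 0.0092
tool dcm (if shift first) [ 0.04 -0.01  1.87] turn units 0.0
```

Emit:
send_rows(
  steps=[
    [[0, 0, 0.1, 0], [0, 0, 0.1, 0], [0, 0, 0.1, 0], [0, 0, 0.1, 0], [0, 0, 0.1, 0], [0, 0, 0, 0]],
  ],
)

```text
time_s: 20.15
tool_pos: [0.5838, 0.0599, 0.0707]
ee_rot: [-0.0, 0.995, 0.096, -0.0]
force: [-0.2, -0.5, -1.4]
gripper_width: 0.0091
grasp_force: 30.0
```

Emit:
send_rows(
  steps=[
    [[0, 0, 0.1, 0], [0, 0, 0.1, 0], [0, 0, 0.1, 0], [0, 0, 0.1, 0], [0, 0, 0.1, 0], [0, 0, 0, 0]],
  ],
)

```text
time_s: 20.65
tool_pos: [0.5838, 0.0599, 0.0657]
ee_rot: [-0.0, 0.995, 0.096, -0.0]
force: [0.6, -0.1, -1.0]
gripper_width: 0.0095
grasp_force: 30.0
```

Emit:
send_rows(
  steps=[
    [[0, 0, 0.1, 0], [0, 0, 0.1, 0], [0, 0, 0.1, 0], [0, 0, 0.1, 0], [0, 0, 0.1, 0], [0, 0, 0, 0]],
  ],
)

```text
time_s: 21.15
tool_pos: [0.5838, 0.0599, 0.0607]
ee_rot: [-0.0, 0.995, 0.096, -0.0]
force: [-1.1, 0.4, -1.2]
gripper_width: 0.0092
grasp_force: 30.0
```

Emit:
send_rows(
  steps=[
    [[0, 0, 0.1, 0], [0, 0, 0.1, 0], [0, 0, 0, 0]],
  ],
)

```text
time_s: 21.4
tool_pos: [0.5838, 0.0599, 0.0587]
ee_rot: [-0.0, 0.995, 0.096, -0.0]
force: [0.4, -0.2, -0.6]
gripper_width: 0.009
grasp_force: 30.0
```

Emit:
send_rows(
  steps=[
    [[0, 0, 0.1, 0], [0, 0, 0, 0]],
  ],
)

```text
time_s: 21.57
tool_pos: [0.5838, 0.0599, 0.0578]
ee_rot: [-0.0, 0.995, 0.096, -0.0]
force: [-0.6, -0.5, -0.9]
gripper_width: 0.0091
grasp_force: 30.0
```

Emit:
send_rows(
  steps=[
    [[0, 0, 0.1, 0], [0, 0, 0, 0]],
  ],
)

```text
time_s: 21.73
tool_pos: [0.584, 0.0599, 0.057]
ee_rot: [-0.0, 0.995, 0.096, 0.0]
force: [0.6, -0.2, -1.4]
gripper_width: 0.0094
grasp_force: 30.0
```

Emit:
send_rows(
  steps=[
    [[0, 0, 0.05, 0], [0, 0, 0, 0]],
  ],
)

```text
time_s: 21.9
tool_pos: [0.584, 0.06, 0.0569]
ee_rot: [0.0, 0.995, 0.096, 0.0]
force: [-2.9, -0.3, 6.8]
gripper_width: 0.0093
grasp_force: 30.0
```

Emit:
send_rows(
  steps=[
    [[0, 0, 0.05, 0], [0, 0, 0, 0]],
  ],
)

```text
time_s: 22.07
tool_pos: [0.5841, 0.06, 0.0569]
ee_rot: [0.0, 0.995, 0.096, 0.0]
force: [-5.7, -1.3, 15.6]
gripper_width: 0.0094
grasp_force: 30.0
```

Floor contact came at the predicted height (TCP 57 mm). Now I release and rise.

Emit:
send_rows(
  steps=[
    [[0, 0, -0.05, 0], [0, 0, 0, 0], [0, 0, 0, 0], [0, 0, 0, 0]],
  ],
  claw=2.6,
)

```text
time_s: 22.4
tool_pos: [0.5839, 0.0599, 0.0563]
ee_rot: [-0.0, 0.995, 0.096, -0.0]
force: [0.3, 0.8, 0.6]
gripper_width: 0.0261
grasp_force: 0.0
```

Emit:
send_rows(
  steps=[
    [[0, 0, -0.5, 0], [0, 0, -1, 0], [0, 0, -2, 0], [0, 0, -2.5, 0], [0, 0, -2.5, 0], [0, 0, -1.5, 0], [0, 0, 0, 0], [0, 0, 0, 0]],
  ],
)

```text
time_s: 23.07
tool_pos: [0.5844, 0.0599, 0.1577]
ee_rot: [0.0, 0.995, 0.096, 0.001]
force: [-1.1, -0.1, -0.4]
gripper_width: 0.026
grasp_force: 0.0
```

Emit:
send_rows(
  steps=[
    [[-1, 0, -2, 0], [-2.5, 0, -2, 0], [-2.5, 0, -2, 0], [-2.5, 0, -1, 0], [-2.5, 0, 0, 0], [-2, 0, 0, 0], [0, 0, 0, 0], [0, 0, 0, 0]],
  ],
)

```text
time_s: 23.73
tool_pos: [0.4557, 0.0347, 0.2263]
ee_rot: [0.0, 0.995, 0.096, -0.0]
force: [-0.3, -1.2, -0.1]
gripper_width: 0.0257
grasp_force: 0.0
```

```bash
python3 - <<'E'
from h import *
c=cam("scene");cv2.imwrite("pics/end.png",cv2.resize(c["color"][150:280,170:380],(800,495),interpolation=cv2.INTER_CUBIC)[...,::-1])
for p,W in(((.5711,.1269,.1925),.0155),((.584,.06,.1925),.0095)):
    print([(v-[170,150])*3.81 for v in proj(c,box(p,.06,W,.014,.079))[[5,7,1,3]]])
print(r.state()["time_s"],r.state()["tool_pos"])
E
```

```text
[array([583.85352644, 326.50937059]), array([611.6765584, 329.2616763]), array([591.78146032, 238.88616338]), array([618.73783016, 241.44747962])]
[array([467.7090326 , 314.81260297]), array([484.57793067, 316.48115004]), array([479.23140876, 227.99732907]), array([495.58041935, 229.55062348])]
23.7833 [0.45640295 0.03496828 0.22626189]
```

View pics/end.png

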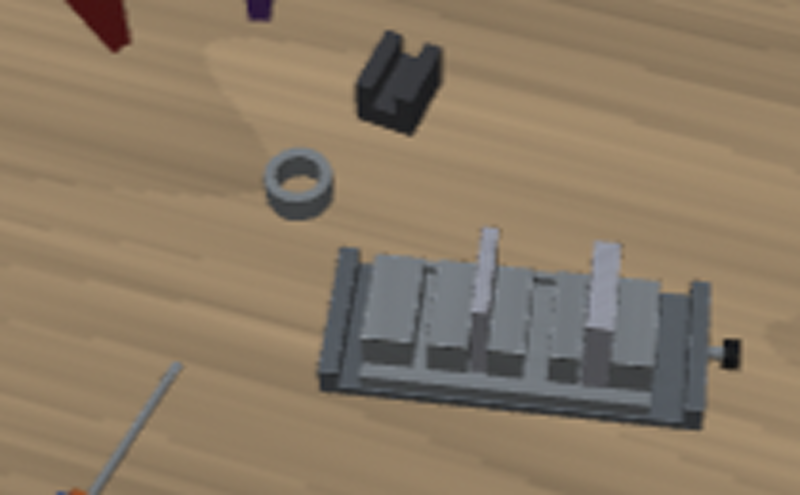

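Both plates stand upright and home. The thin plate's top front edge is at about (480,313) and the thick plate's at (598,328), both matching the predictions for the slot floor, and the bystanders in view (bush, V-block, screwdriver) show no sign of having moved. Handing in.

```bash
python3 -c "
from plant import r
print(r.finish_job())"
```

```text
the job is handed in; nothing more can be done
None
```

The job is handed in at about 24 s of the 64 s allowed: the 9.5 mm plate stands released in the 11 mm slot and the 15.5 mm plate in the 17 mm slot, both home on the floor in the last picture, though the hand-in returned no verdict.

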